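# Load the bonding press and press its lever through the guard window

## Task

With the fingertips, push the sample carrier along its guide until its front is fully home against the end stop of the press. Then reach down through the window of the guard without touching the guard, press the lever's pad fully down so that the plunger clamps the sample, and finish while still holding it down. Only push and press: do not lift the carrier, do not press the lever before the carrier is home, and leave the other things on the bench where they are.

Things in the scene. Friction and masses are not known exactly. Their poses are not given: they have to be found in the camera images.
- press: fixed bench press: aluminium base 225 x 112 x 12 mm. Origin on the base's underside, below the middle of the guard window; x = feed direction (roughly away from the robot), y left, z up. Base from x = -127 to +97 mm, its top (the bed) at z = 12 mm. Two guide rails on the bed, 5 mm high, from x = -125 to +40 mm, inner faces at y = +-26 mm. The lever's hinge is at its far end
- guard: white guard over the far part of the press, origin and axes as press. Flat top 4 mm thick, x = -56 to +95 mm, y = +-56 mm, upper face at z = 85 mm (corner screws 3 mm higher), on four 10 mm corner posts, with side skirts down to z = 60 mm; open at the front. Its window is a square hole 84 x 84 mm in the top (x and y = +-42 mm)
- window_center (a point): middle of the guard's window, at the height of the guard's upper face; axes as press
- pad_top (a point): middle of the upper face of the lever's black pad (34 mm along x, 40 along y, 6 thick), seen through the window. With the lever up it is 30 mm below the guard's upper face and 4 mm nearer the robot than the window's middle. A 20 mm wide steel bar runs from it along +x to the hinge, 74 mm away. Axes as press, tilting with the lever
- lever (a joint): angle of the lever, rad: 0 = up (a spring returns it there when let go), 0.22 = fully down on its end stop; the pad then has gone down about 16 mm. With the carrier home, pressing needs 2 N at the start, rising to about 8 N fully down
- pad: the lever's black pad, origin in the middle of its underside, fixed to the lever; it is the part to press
- plunger: rubber-footed spring plunger, 16 mm diameter, under the lever bar 24 mm beyond the pad's middle; origin in the middle of its foot. It meets the sample on the carrier after about two thirds of the lever's travel, then yields by its spring (1 N at first, 1 N more per mm)
- carrier: loose sample carrier, about 150 g: grey sled 130 mm long (x), 49 wide (y), 10 thick, with a steel coupon and paper strip fixed on it, lying on the bed between the rails. Origin in the middle of its underside; x along the feed direction. At its near end stands a grey tab, 34 mm wide (y), 8 thick (x), top 24 mm above the underside
- tab_face (a point): the middle of the near face of the carrier's tab (the face to push in the direction +x), 12 mm above the carrier's underside and 12 mm below the tab's top; axes as carrier
- carrier_front (a point): middle of the carrier's far end face, 5 mm above its underside; axes as carrier. The carrier is home when this point is at stop_face
- stop_face (a point): middle of the near face of the fixed end stop (a steel bar across the bed under the guard, 52 mm wide), 5 mm above the bed; axes as press. At the start the carrier's front is 20 to 40 mm short of it
- brass_weight: bystander: loose brass weight, 24 mm diameter, 35 mm high, origin at its foot, beside the press
- film_spool: bystander: loose spool lying flat, 52 mm diameter, 22 mm high, origin at its underside, beside the press
- binder_clip: bystander: loose black binder clip, 32 x 29 x 36 mm, origin at its underside, beside the press

How it is judged:
By the outcome, as a careful person would: the job done as asked, in the order asked, and still so for the second after the job is handed in, while the arm keeps its last pose, push and grip.
It also fails if it takes over 40 s, if anything falls off the work surface, if the arm or the gripper's body presses on something with over 40 N, if the wrist force passes 120 N, or if a joint passes its speed limit or range.

## Robot

A 6-joint arm with a two-finger parallel gripper is mounted at the origin on a cart in front of the work surface, level with it; the furniture and walls round the work are solid. World frame = base frame: x ahead of the robot, y to its left, z up, the work surface at z = 0. Lengths are in mm, angles in rad, forces in N, time in s.
With the tool pointing down it reaches from about 275 to 725 mm from the base axis. Payload 5.6 kg.
Tool frame: the origin (TCP) lies at the very end of the fingers, on their centre line; the grasp point (between the pads) lies 19 mm behind it (r.grasp_offset is the distance from the TCP to the grasp point, in mm); z points along the fingers, y is the direction in which the jaws open and shut (so a half turn about z gives the same grasp; the last joint's range is limited). The gripper opens to 85 mm and grips with 20 to 120 N. Pads are 22 mm wide; open, the fingers measure 114 mm over their backs; the gripper's body (76 mm by 85 mm) begins 54 mm behind the grasp point. The pads swing forward as they close: fully open they stand 13 mm farther back than shut.
Start: joints at [-0.959, 0.255, 0.108, 0, -1.424, -0.285], TCP at [176.577, -520.878, 231.283] pointing down, gripper open.
Joint ranges: [-2.95, 2.95], [-1.21, 1.97], [-1.09, 1.5], [-2.87, 1.71], [-2.94, -0.07], [-3.05, 3.05]. Speed limits (rad/s): [2.57, 2.57, 3.14, 3.14, 3.14, 3.14].

## Interface

Orientations are given as a unit quaternion [w, x, y, z].
In Python, from cell import r, imaging, ticket, nets gives the robot as it stands.
- The arm moves only by the tool step_arm, never from a script. Its arguments are lists of equal length, an entry for each row: "hand": the opening, from -1 (shut) to 1 (fully open); "xyz": the shift along the tool's x, y, z in m, a list of three; "twist": the turn about the tool's z in rad. A call has exactly 5 rows; each row is the pose to reach, as a shift and turn from the pose commanded when the call began, along the tool's axes at that moment; what a row does not reach only later rows make up. A row lasts 1/12 s, in which the tool goes at most 41.7 mm and 7.16 degrees, less where a joint would pass 70% of its speed; a pose out of reach is approached as far as the arm can. A call with a gripper value outside its range is refused whole. The fingers move at their own pace and stop on an object; "squeeze" is the grip in N (left out, the last holds). Time passes only in rows, so rows that repeat a pose let the fingers close, or fill a call up. It gives the time, the measured TCP pose, the force and the opening at its end, in the units of the state.
- r.get_state(): the state, without advancing time (a new reading comes with each control period).
- imaging.snapshot(name): name is "side" or "top"; returns a dict with "img" (384x512x3 uint8, blue, green, red), "range_z" (384x512 float32, mm along the optical axis (not along the pixel's ray), 0 where there is no reading), "intrinsics" (3x3 intrinsics, pixels), "R" (3x3) and "t" (3): a world point X has camera coordinates R X + t. Camera axes: x right, y down, z forward; pixel columns grow to the right and rows downward; lengths in mm; the calibration is good to about 2 mm. A picture is of the moment at which its call begins.
- ticket.close_job(): hands the job in, once; it reports no verdict.
Trained networks look in a picture, given as the dict that the camera call returned (one of the last four; its "shot" number tells which), for a name from the list of things; names that differ only in an ending like _2 or _b are one class to them, and where a whole thing is asked for, a point or a joint stands for the part that bears it (a point fixed in the world has none). Each returns a list of dicts, best first, with "conf" (0 to 1); they miss things now and then, are a little off and sometimes report something else, mostly with a low value. They report only what shows in the picture. A call takes as long as a camera call.
- nets.recognise(target, picture): "uv" ([column, row] in pixels, amid what is visible of it).
The state is a dict: "time": time; "joint_pos": joint angles; "qvel": joint speeds; "joint_efforts": joint torques, N m; "tool_pos": TCP position; "tool_rot": TCP orientation; "wrist_force": force on the tool from outside, world axes, zero at the start; "torque": the same for the moment, N m; "width": finger opening in mm.
Only numpy, scipy, OpenCV 4.12 (cv2) and the standard library are available. Lean on these libraries where they do the work, as an engineer would, in place of code of your own. Each camera call takes 0.05 s, during which the arm holds its last target.

## Working session

There is one attempt and no reset: what is moved stays moved. The work goes in short steps, Python scripts to look and compute and a tool call to move; the robot and the scene stay as the last step left them, time stands still between calls to the robot, and variables do not carry over. Pictures are saved under pics/ and viewed, and the job is handed in when it is done.

Besides the shell and the picture viewer there is one more tool, called after "Call:" as a command line: name --pt "numbers of a row" for each row, then --argument value for the rest. step_arm: Moves the arm, as the interface text tells. Its arguments: {"type":"object","properties":{"hand":{"type":"array","items":{"type":"number"}},"xyz":{"type":"array","items":{"type":"array","items":{"type":"number"}}},"twist":{"type":"array","items":{"type":"number"}},"squeeze":{"type":"number"}},"required":["hand","xyz","twist"]}

```bash
ls; mkdir -p pics; cat > h.py <<'E'
import numpy as np, cv2
from cell import r, imaging, ticket, nets
def world(s,u,v,z=None):
    K=np.array(s["intrinsics"]);R=np.array(s["R"]);t=np.array(s["t"])
    d=np.linalg.solve(K,[u,v,1.0])
    if z is None:
        zz=s["range_z"][int(round(v)),int(round(u))]
        return R.T@(d*zz-t)
    c=-R.T@t; w=R.T@d
    return c+w*(z-c[2])/w[2]
def proj(s,X):
    K=np.array(s["intrinsics"]);p=K@(np.array(s["R"])@np.array(X)+np.array(s["t"]));return p[:2]/p[2]
E
python3 - <<'E'
from h import *
print(r.get_state())
for n in("top","side"):
    s=imaging.snapshot(n); cv2.imwrite(f"pics/{n}0.png",s["img"]); print(n,s["t"],np.array(s["R"]).round(3).tolist(),-np.array(s["R"]).T@s["t"])
    for k in["press","guard","window_center","pad_top","pad","carrier","tab_face","brass_weight","film_spool","binder_clip"]:
        try:
            for o in nets.recognise(k,s)[:2]: print(k,o,world(s,*o["uv"]).round(1))
        except Exception as e: print(k,e)
E
```

```text
pics
{'time': 0.0, 'joint_pos': array([-9.59400820e-01,  2.55734377e-01,  1.06976922e-01, -5.01395519e-04,
       -1.42392361e+00, -2.84586275e-01]), 'qvel': array([-0.00084404,  0.00207682,  0.00054983, -0.00072947,  0.0014876 ,
       -0.00154111]), 'joint_efforts': array([-1.57238051e-04, -3.86631095e+01,  2.37941194e+01,  5.36521420e+00,
       -5.98757237e-03,  1.32848245e-05]), 'tool_pos': array([ 176.44668722, -520.37940105,  230.3874758 ]), 'tool_rot': array([-1.84697169e-04, -1.62641899e-01,  9.86684683e-01,  9.56781101e-04]), 'wrist_force': array([-0.10385501,  0.36570392,  0.16891097]), 'torque': array([ 0.03773912, -0.01181027,  0.00745884]), 'width': 85.64194928521924}
top [175.23510674 572.73983781 833.48740184] [[-0.014, -1.0, 0.012], [-0.982, 0.012, -0.189], [0.188, -0.014, -0.982]] [407.94805928 180.32741585 924.39164725]
press {'uv': [260.3, 186.9], 'conf': 0.7} [585.3 153.   64.4]
press {'uv': [296.2, 165.5], 'conf': 0.21} [647.2  65.9   8.3]
guard {'uv': [254.6, 163.8], 'conf': 0.62} [629.7 165.2  93.5]
window_center {'uv': [254.8, 164.6], 'conf': 0.86} [628.5 164
[... 600 characters left out ...]
88, 0.026], [-0.248, 0.299, -0.921], [0.534, -0.751, -0.388]] [ 42.10652685 904.94878507 454.19841958]
press {'uv': [254.5, 197.4], 'conf': 0.78} [565.4 208.3  67.8]
guard {'uv': [255.2, 185.0], 'conf': 0.71} [571.9 198.   91.5]
guard {'uv': [252.9, 198.6], 'conf': 0.31} [600.9 167.   40.7]
window_center {'uv': [255.3, 186.2], 'conf': 0.58} [569.7 200.4  90. ]
carrier {'uv': [288.3, 210.4], 'conf': 0.71} [518.8 144.8  27.7]
tab_face {'uv': [287.7, 208.0], 'conf': 0.55} [526.3 135.8  28. ]
brass_weight {'uv': [300.6, 234.0], 'conf': 0.55} [445.7 209.9  21. ]
film_spool {'uv': [265.9, 185.7], 'conf': 0.55} [638.5  64.5  29.8]
binder_clip {'uv': [230.0, 229.0], 'conf': 0.65} [579.5 272.5  13.8]
```

```bash
python3 - <<'E'
import cv2
a=cv2.imread("pics/top0.png")[100:290,160:370]; cv2.imwrite("pics/top0c.png",cv2.resize(a,None,fx=3.1,fy=3.1,interpolation=cv2.INTER_CUBIC)[:600])
a=cv2.imread("pics/side0.png")[130:290,180:380]; cv2.imwrite("pics/side0c.png",cv2.resize(a,None,fx=3.7,fy=3.7,interpolation=cv2.INTER_CUBIC)[:600])
E
```

```text
(no output)
```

View pics/top0c.png

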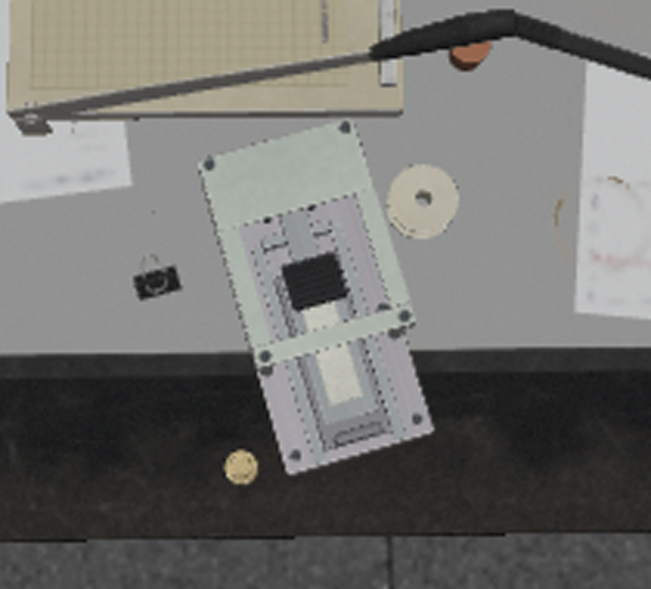

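View pics/side0c.png

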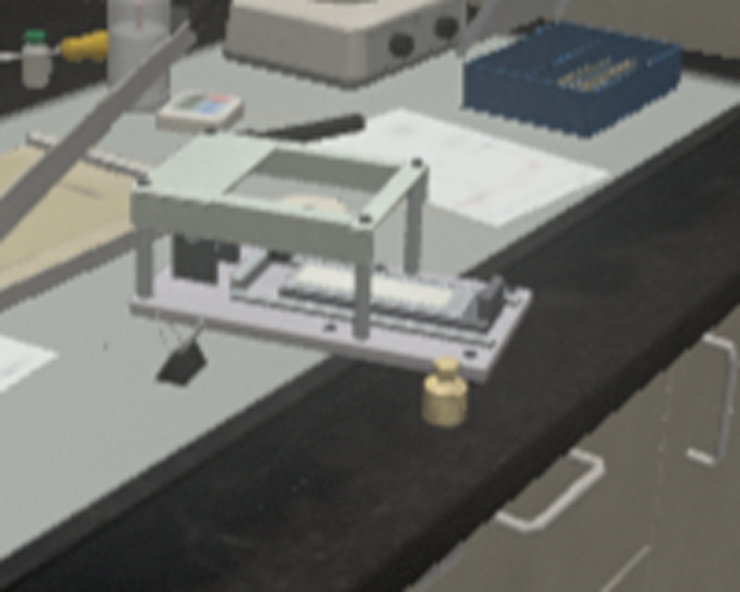

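View pics/top0.png

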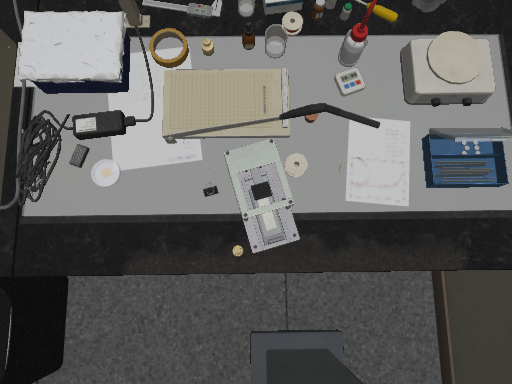

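```bash
cat > fit.py <<'E'
from h import *
from scipy.optimize import minimize
def edgefit(s,p0,free_z=False):
    g=cv2.GaussianBlur(cv2.resize(s["img"],None,fx=4,fy=4,interpolation=cv2.INTER_CUBIC).astype(np.float32),(0,0),3)
    G=np.zeros(g.shape[:2],np.float32)
    for c in range(3):
        G=np.maximum(G,np.hypot(cv2.Sobel(g[...,c],-1,1,0),cv2.Sobel(g[...,c],-1,0,1)))
    G=np.minimum(G,np.percentile(G,97))
    def seg(a,b,n=60): 
        return np.array(a)[None]+(np.array(b)-np.array(a))[None]*np.linspace(0.05,.95,n)[:,None]
    def rect(x0,x1,y0,y1,z): 
        q=[(x0,y0,z),(x1,y0,z),(x1,y1,z),(x0,y1,z)]; return [seg(q[i],q[(i+1)%4]) for i in range(4)]
    M=np.vstack(rect(-56,95,-56,56,85)+rect(-42,42,-42,42,85)+[seg((-127,-56,12),(-127,56,12)),seg((-127,-56,12),(-66,-56,12)),seg((-127,56,12),(-66,56,12))])
    def pts(p):
        c,si=np.cos(p[2]),np.sin(p[2])
        return np.c_[p[0]+c*M[:,0]-si*M[:,1],p[1]+si*M[:,0]+c*M[:,1],M[:,2]+(p[3] if len(p)>3 else 0)]
    K=np.array(s["intrinsics"]);R=np.array(s["R"]);t=np.array(s["t"])
    def pix(p):
        q=(pts(p)@R.T+t)@K.T; return q[:,:2]/q[:,2:]
    def cost(p):
        uv=(pix(p)*4+1.5).astype(np.float32)
        v=cv2.remap(G,uv[None,:,0].copy(),uv[None,:,1].copy(),cv2.INTER_LINEAR); return -float(v.mean())
    best=None
    for dx in(-6,0,6):
        for dy in(-6,0,6):
            for da in(-.05,0,.05):
                q=np.array(p0)+[dx,dy,da]
                m=minimize(cost,q,method="Nelder-Mead",options=dict(initial_simplex=[q,q+[4,0,0],q+[0,4,0],q+[0,0,.04]]))
                if best is None or m.fun<best.fun: best=m
    return best,pix(best.x)
E
python3 - <<'E'
from fit import *
s=imaging.snapshot("top")
P={k:world(s,160+u/3.1,100+v/3.1,z) for k,u,v,z in[("fl",209,163,88),("fr",345,126,88),("nr",405,316,88),("nl",265,356,88),("bl",290,475,12),("br",437,432,12)]}
for k in P: print(k,P[k].round(1))
n=(P["nl"]+P["nr"])/2; f=(P["fl"]+P["fr"])/2; d=f-n; yaw=np.arctan2(d[1],d[0]); print("len",np.linalg.norm(d),np.linalg.norm(P["fl"]-P["fr"]),yaw)
c=(n+f)/2-19.5*np.array([np.cos(yaw),np.sin(yaw),0]); p0=[c[0],c[1],yaw]; print(p0)
b,uv=edgefit(s,p0); print("top",b.x,b.fun)
im=cv2.resize(s["img"][100:290,160:370],None,fx=3.1,fy=3.1,interpolation=cv2.INTER_CUBIC)
for u,v in uv: cv2.circle(im,(int((u-160+.5)*3.1),int((v-100+.5)*3.1)),0,(0,0,255),-1)
cv2.imwrite("pics/fit1.png",im)
s2=imaging.snapshot("side")
b2,uv=edgefit(s2,b.x); print("side",b2.x,b2.fun)
im=cv2.resize(s2["img"][130:290,180:380],None,fx=3.7,fy=3.7,interpolation=cv2.INTER_CUBIC)
for u,v in uv: cv2.circle(im,(int((u-180+.5)*3.7),int((v-130+.5)*3.7)),0,(0,0,255),-1)
cv2.imwrite("pics/fit2.png",im)
E
```

```text
fl [656.8 223.3  88. ]
fr [682.6 128.1  88. ]
nr [547.3  90.3  88. ]
nl [521.1 185.8  88. ]
bl [444.5 169.1  12. ]
br [474.   61.5  12. ]
len 140.6007287737477 98.63224614904072 0.27101509252224626
[np.float64(583.1775358299338), np.float64(151.62442330105546), np.float64(0.27101509252224626)]
top [5.83786297e+02 1.51977846e+02 2.76045719e-01] -44.703041076660156
side [5.88807713e+02 1.41340364e+02 2.24083117e-01] -46.7332649230957
```

View pics/fit1.png

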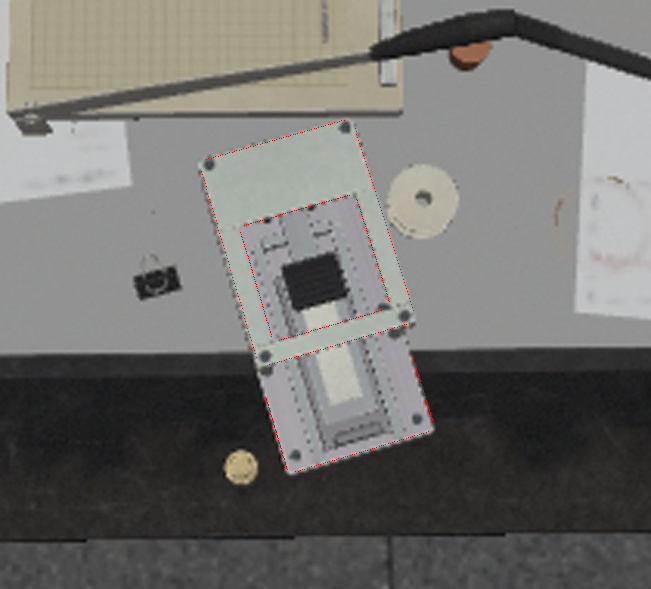

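View pics/fit2.png

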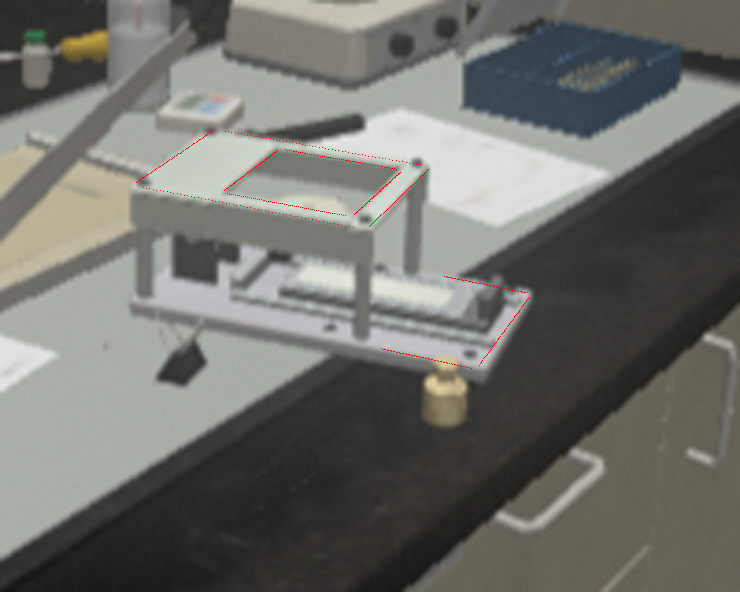

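```bash
python3 - <<'E'
from fit import *
s=imaging.snapshot("top"); s2=imaging.snapshot("side")
p=np.array([583.8,152.0,.276]);c,si=np.cos(p[2]),np.sin(p[2])
def W(x,y,z): return np.array([p[0]+c*x-si*y,p[1]+si*x+c*y,z])
for n,q in(("guardfar",(65,0,85)),("guardleft",(0,49,85)),("base near",(-115,-40,12)),("base near l",(-115,40,12)),("bench",(-20,-120,0)),("pad",(-4,0,55))):
  for S,nm in((s,"t"),(s2,"s")):
    u,v=proj(S,W(*q)); u,v=int(round(u)),int(round(v)); K=np.array(S["intrinsics"])
    zs=S["range_z"][v-2:v+3,u-2:u+3]; zs=np.median(zs[zs>0]); X=np.array(S["R"]).T@(np.linalg.solve(K,[u,v,1.])*zs-S["t"]); print(n,nm,(u,v),X.round(1),"exp",W(*q).round(1))
im=cv2.resize(s2["img"][130:290,180:380],None,fx=3.7,fy=3.7,interpolation=cv2.INTER_CUBIC)
for x0,x1,y0,y1,z in((-56,95,-56,56,85),(-42,42,-42,42,85),(-127,97,-56,56,12)):
    q=np.array([[ (np.array(proj(s2,W(*a)))-[180,130]+.5)*3.7 for a in((x0,y0,z),(x1,y0,z),(x1,y1,z),(x0,y1,z))]]).astype(int)
    cv2.polylines(im,q,True,(0,0,255))
cv2.imwrite("pics/fit3.png",im)
# carrier edge profile: top height along centreline & colors
E
```

```text
guardfar t (252, 157) [645.2 170.5  91.9] exp [646.3 169.7  85. ]
guardfar s (237, 176) [636.5 180.4  90.7] exp [646.3 169.7  85. ]
guardleft t (239, 192) [569.1 198.9  92.5] exp [570.4 199.1  85. ]
guardleft s (255, 188) [566.  206.3  88.8] exp [570.4 199.1  85. ]
base near t (292, 235) [483.5  82.2  19.3] exp [484.1  82.2  12. ]
base near s (316, 212) [471.4 103.8  22.9] exp [484.1  82.2  12. ]
base near l t (258, 245) [462.2 159.   19.9] exp [462.3 159.1  12. ]
base near l s (306, 227) [455.7 172.1  18.3] exp [462.3 159.1  12. ]
bench t (311, 187) [595.4  33.1   7.7] exp [597.3  31.1   0. ]
bench s (287, 197) [587.4  44.5   6.6] exp [597.3  31.1   0. ]
pad t (261, 190) [578.9 151.5  61.9] exp [580.  150.9  55. ]
pad s (265, 193) [543.2 201.3  81.8] exp [580.  150.9  55. ]
```

View pics/fit3.png

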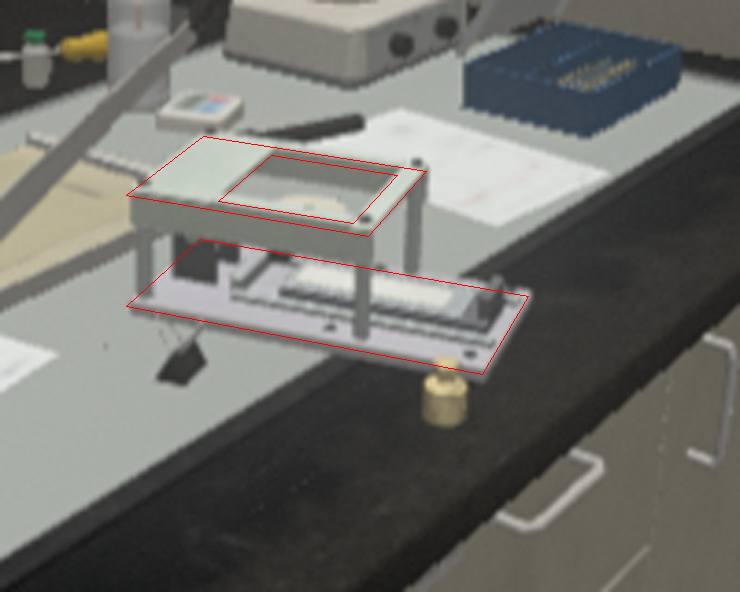

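```bash
cat >> fit.py <<'E'
p=np.array([583.8,152.0,.276]);c,si=np.cos(p[2]),np.sin(p[2])
def W(x,y,z): return np.array([p[0]+c*x-si*y,p[1]+si*x+c*y,z])
def rectify(s,z,x0=-140,x1=100,y0=-60,y1=60,k=4):
    # image: column = press x, row = press y (left up)
    xs=np.arange(x0,x1,1/k); ys=np.arange(y1,y0,-1/k)
    X,Y=np.meshgrid(xs,ys); Pw=np.stack([p[0]+c*X-si*Y,p[1]+si*X+c*Y,np.full_like(X,z)],-1)
    q=(Pw@np.array(s["R"]).T+np.array(s["t"]))@np.array(s["intrinsics"]).T
    uv=(q[...,:2]/q[...,2:]).astype(np.float32)
    return cv2.remap(s["img"],uv[...,0],uv[...,1],cv2.INTER_CUBIC),uv
E
python3 - <<'E'
from fit import *
s=imaging.snapshot("top")
a,_=rectify(s,36,-140,-40,-40,40,7)
for x in range(-140,-40,10): cv2.line(a,((x+140)*7,0),((x+140)*7,8),(0,0,255),1); cv2.putText(a,str(x),((x+140)*7,20),0,.4,(0,0,255))
for y in range(-40,40,10): cv2.line(a,(0,(40-y)*7),(8,(40-y)*7),(0,0,255),1)
cv2.imwrite("pics/rect36.png",a)
K=np.array(s["intrinsics"]);R=np.array(s["R"]);t=np.array(s["t"])
v,u=np.mgrid[205:255,240:305]; d=s["range_z"][205:255,240:305]
Pw=((np.stack([u,v,np.ones_like(u)],-1)@np.linalg.inv(K).T)*d[...,None]-t)@R
dx=Pw[...,0]-p[0];dy=Pw[...,1]-p[1]; px=c*dx+si*dy;py=-si*dx+c*dy;z=Pw[...,2]-7.3
m=(abs(py)<14)&(px<-60)
for b in range(-140,-60,3):
    k=m&(px>=b)&(px<b+3)
    if k.sum(): print(b,k.sum(),np.percentile(z[k],[10,50,90]).round(1))
E
```

```text
-140 16 [-9.4 -6.8 -4.2]
-137 15 [-9.5 -7.1 -5.3]
-134 17 [-9.9 -6.6 -4.7]
-131 20 [-8.2 -6.1 10.2]
-128 17 [10.4 12.4 13.2]
-125 16 [10.9 13.  14.3]
-122 22 [11.1 13.  24. ]
-119 21 [32.2 35.  36.7]
-116 17 [34.5 35.4 38.3]
-113 12 [34.  35.4 37.4]
-110 18 [18.6 20.7 21.9]
-107 18 [19.6 21.3 22.6]
-104 17 [18.2 20.9 24. ]
-101 17 [20.1 21.6 23.4]
-98 17 [20.8 21.9 23.7]
-95 17 [20.3 22.  23.6]
-92 16 [20.2 21.8 23.7]
-89 18 [20.6 22.4 24.3]
-86 16 [21.  22.4 23.6]
-83 17 [21.7 23.4 24.5]
-80 18 [19.4 22.  24.6]
-77 16 [21.2 23.5 24.7]
-74 18 [21.5 22.5 24.3]
-71 17 [20.3 22.1 23.5]
-68 17 [20.1 22.9 25.1]
-65 14 [20.5 22.4 23.7]
-62 12 [20.5 22.1 24.1]
```

View pics/rect36.png

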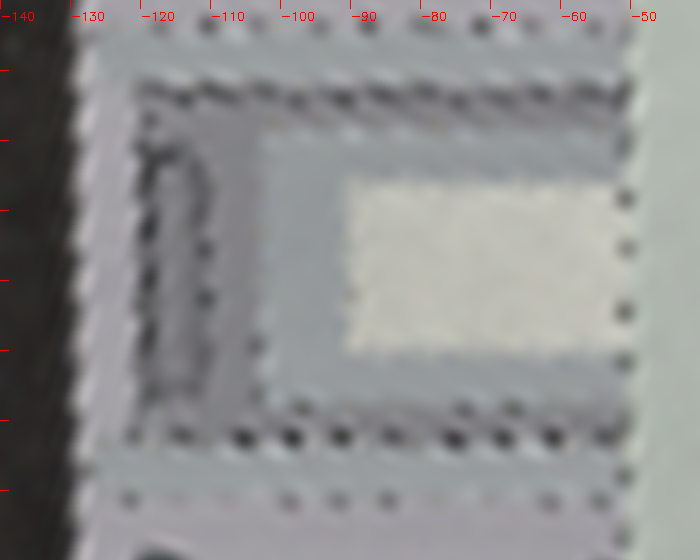

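Call:
step_arm --hand '[-1, -1, -1, -1, -1]' --squeeze 30 --pt "-0.022 0.025 0" --pt "-0.045 0.051 0" --pt "-0.068 0.077 0" --pt "-0.09 0.103 0" --pt "-0.113 0.128 0" --twist '[0, 0, 0, 0, 0]'

```text
time: 1.77
tool_pos: [242.6, -361.9, 231.3]
tool_rot: [0.0, -0.162, 0.987, -0.0]
wrist_force: [0.8, 0.6, 0.9]
width: 25.4
```

Call:
step_arm --hand '[-1, -1, -1, -1, -1]' --pt "-0.022 0.025 0" --pt "-0.045 0.051 0" --pt "-0.068 0.077 0" --pt "-0.09 0.103 0" --pt "-0.113 0.128 0" --twist '[0, 0, 0, 0, 0]'

```text
time: 2.18
tool_pos: [308.5, -204.3, 231.6]
tool_rot: [0.0, -0.163, 0.987, -0.0]
wrist_force: [1.5, -0.6, 0.6]
width: 0.4
```

Call:
step_arm --hand '[-1, -1, -1, -1, -1]' --pt "-0.022 0.025 0" --pt "-0.045 0.051 0" --pt "-0.068 0.077 0" --pt "-0.09 0.103 0" --pt "-0.113 0.128 0" --twist '[0, 0, 0, 0, 0]'

```text
time: 2.6
tool_pos: [374.5, -46.6, 231.7]
tool_rot: [0.001, -0.163, 0.987, 0.0]
wrist_force: [0.8, -0.6, 0.0]
width: 0.1
```

Call:
step_arm --hand '[-1, -1, -1, -1, -1]' --pt "-0.028 0.032 0" --pt "-0.056 0.064 0" --pt "-0.084 0.096 0.02" --pt "-0.112 0.128 0.04" --pt "-0.112 0.128 0.06" --twist '[0.01, 0.02, 0.03, 0.05, 0.05]'

```text
time: 3.02
tool_pos: [441.8, 113.2, 171.7]
tool_rot: [0.002, -0.139, 0.99, 0.001]
wrist_force: [0.4, -0.5, 0.1]
width: -0.2
```

```bash
cat >> fit.py <<'E'
def st():
    s=r.get_state(); d=np.array(s["tool_pos"])-[p[0],p[1],0]; q=s["tool_rot"]
    from scipy.spatial.transform import Rotation as Ro
    M=Ro.from_quat([q[1],q[2],q[3],q[0]]).as_matrix(); f=np.array(s["wrist_force"])
    print("t",s["time"],"press xyz",(c*d[0]+si*d[1]).round(2),(-si*d[0]+c*d[1]).round(2),d[2].round(2),"tooly ang err",np.arctan2(M[1,1],M[0,1])-np.pi/2-p[2],"tilt",M[:2,2].round(4),"F press",(c*f[0]+si*f[1]).round(2),(-si*f[0]+c*f[1]).round(2),f[2].round(2))
E
python3 -c "
from fit import *
st()"
```

```text
t 3.0167 press xyz -147.16 1.4 171.67 tooly ang err 0.002904415247272585 tilt [0.0039 0.0021] F press 0.26 -0.61 0.12
```

Call:
step_arm --hand '[-1, -1, -1, -1, -1]' --pt "0 0 0.035" --pt "0 0 0.07" --pt "0 0 0.1" --pt "0 0 0.125" --pt "0 0 0.14" --twist '[0, 0, 0, 0, 0]'

```text
time: 3.43
tool_pos: [437.8, 108.1, 28.6]
tool_rot: [-0.002, -0.138, 0.99, -0.001]
wrist_force: [-0.6, -0.1, 0.4]
width: -0.0
```

Call:
step_arm --hand '[-1, -1, -1, -1, -1]' --pt "0 0 0.004" --pt "0 0 0.008" --pt "0 0 0.008" --pt "0 0 0.008" --pt "0 0 0.008" --twist '[0, 0, 0, 0, 0]'

```text
time: 3.85
tool_pos: [440.2, 109.3, 24.5]
tool_rot: [0.001, -0.138, 0.99, 0.0]
wrist_force: [-0.2, -0.2, -0.3]
width: -0.3
```

```bash
python3 -c "
from fit import *
st()
s=imaging.snapshot('side')
cv2.imwrite('pics/s1.png',cv2.resize(s['img'][130:290,180:380],None,fx=3.7,fy=3.7,interpolation=cv2.INTER_CUBIC)[:600])
s=imaging.snapshot('top')
cv2.imwrite('pics/t1.png',cv2.resize(s['img'][100:290,160:370],None,fx=3.1,fy=3.1,interpolation=cv2.INTER_CUBIC)[:600])
"
```

```text
t 3.85 press xyz -149.78 -1.98 24.45 tooly ang err 0.000918942626559005 tilt [0.0022 0.0012] F press -0.24 -0.15 -0.29
```

View pics/s1.png

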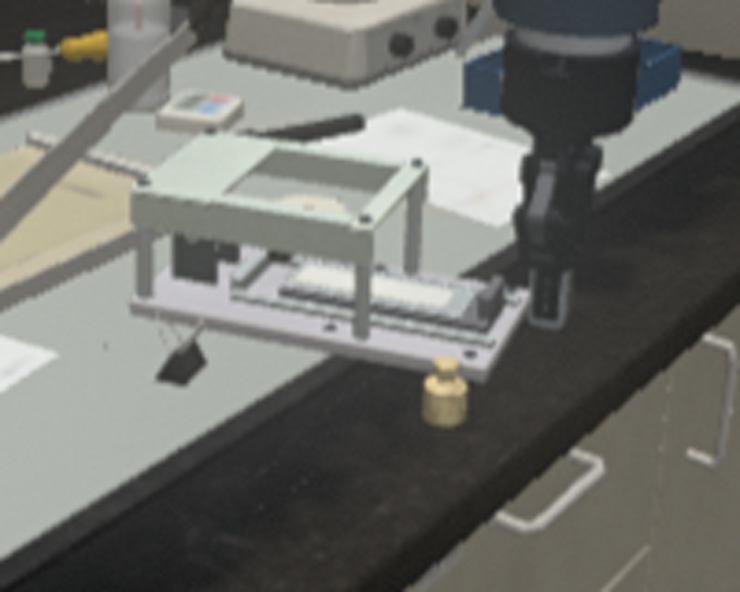

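View pics/t1.png

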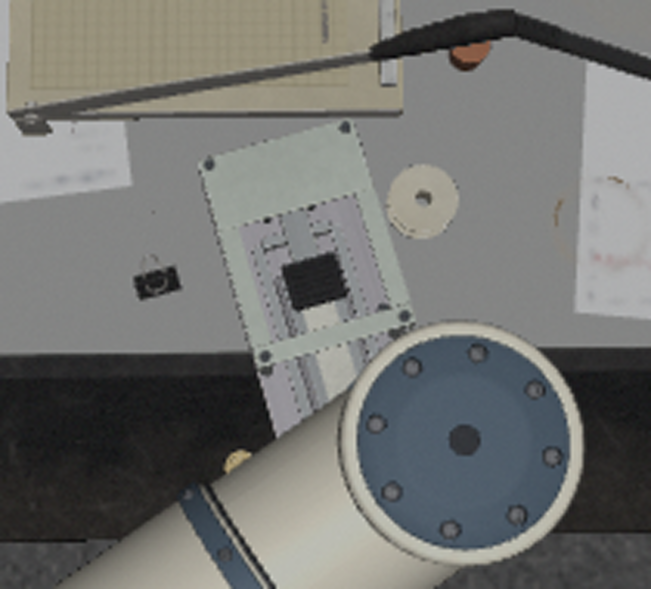

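Call:
step_arm --hand '[-1, -1, -1, -1, -1]' --pt "-0.003 0.002 0" --pt "-0.006 0.002 0" --pt "-0.009 0.002 0" --pt "-0.012 0.002 0" --pt "-0.015 0.002 0" --twist '[0, 0, 0, 0, 0]'

```text
time: 4.37
tool_pos: [453.7, 115.0, 23.3]
tool_rot: [0.0, -0.138, 0.99, -0.0]
wrist_force: [0.0, 0.4, 0.5]
width: 0.1
```

Call:
step_arm --hand '[-1, -1, -1, -1, -1]' --pt "-0.003 0 0" --pt "-0.006 0 0" --pt "-0.009 0 0" --pt "-0.012 0 0" --pt "-0.015 0 0" --twist '[0, 0, 0, 0, 0]'

```text
time: 4.78
tool_pos: [467.7, 118.9, 23.1]
tool_rot: [-0.0, -0.138, 0.99, -0.0]
wrist_force: [-0.2, -0.1, -0.7]
width: -0.1
```

```bash
python3 -c "
from fit import *
st()
"
```

```text
t 4.7833 press xyz -120.69 -0.22 23.12 tooly ang err 0.0006827870703680627 tilt [-0.0004 -0.0002] F press -0.22 -0.09 -0.66
```

Call:
step_arm --hand '[-1, -1, -1, -1, -1]' --pt "-0.002 0 0" --pt "-0.004 0 0" --pt "-0.006 0 0" --pt "-0.008 0 0" --pt "-0.01 0 0" --twist '[0, 0, 0, 0, 0]'

```text
time: 5.2
tool_pos: [477.4, 121.7, 23.3]
tool_rot: [-0.0, -0.138, 0.99, -0.0]
wrist_force: [-0.2, -0.6, -0.5]
width: 0.0
```

```bash
python3 -c "
from fit import *
st()
s=imaging.snapshot('side')
cv2.imwrite('pics/s2.png',cv2.resize(s['img'][130:290,180:380],None,fx=3.7,fy=3.7,interpolation=cv2.INTER_CUBIC)[:600])
"
```

```text
t 5.2 press xyz -110.62 -0.16 23.25 tooly ang err 0.0008343531315089248 tilt [-0.0001 -0.    ] F press -0.31 -0.51 -0.55
```

View pics/s2.png

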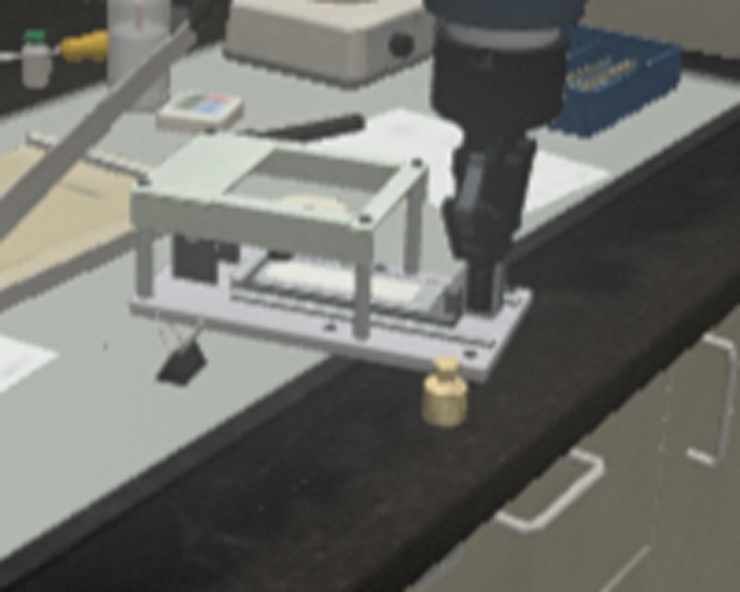

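Call:
step_arm --hand '[-1, -1, -1, -1, -1]' --pt "-0.001 0 0" --pt "-0.002 0 0" --pt "-0.003 0 0" --pt "-0.004 0 0" --pt "-0.005 0 0" --twist '[0, 0, 0, 0, 0]'

```text
time: 5.67
tool_pos: [480.2, 122.3, 22.9]
tool_rot: [-0.002, -0.138, 0.99, -0.0]
wrist_force: [-9.2, -1.8, 6.0]
width: 0.2
```

Call:
step_arm --hand '[-1, -1, -1, -1, -1]' --pt "-0.001 0 0" --pt "-0.002 0 0" --pt "-0.003 0 0" --pt "-0.004 0 0" --pt "-0.005 0 0" --twist '[0, 0, 0, 0, 0]'

```text
time: 6.08
tool_pos: [480.4, 121.7, 21.8]
tool_rot: [-0.007, -0.137, 0.991, -0.001]
wrist_force: [-19.6, -1.5, 13.8]
width: 0.5
```

```bash
python3 -c "
from fit import *
st()
s=imaging.snapshot('side')
cv2.imwrite('pics/s3.png',cv2.resize(s['img'][150:240,200:330],None,fx=6,fy=6,interpolation=cv2.INTER_CUBIC)[:600])
"
```

```text
t 6.0833 press xyz -107.78 -0.94 21.8 tooly ang err -0.0009818171836284417 tilt [-0.0129 -0.0048] F press -19.32 3.88 13.8
```

View pics/s3.png

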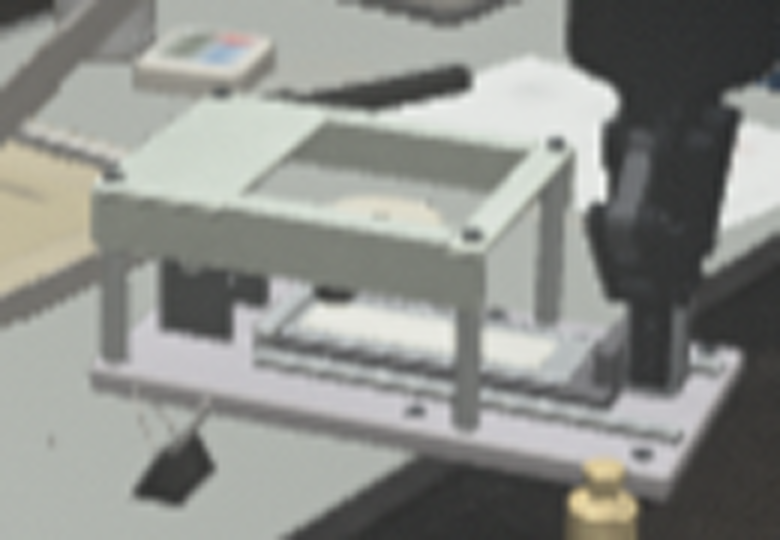

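Call:
step_arm --hand '[-1, -1, -1, -1, -1]' --pt "0.003 0 0" --pt "0.008 0 0" --pt "0.014 0 0" --pt "0.022 0 0" --pt "0.03 0 0" --twist '[0, 0, 0, 0, 0]'

```text
time: 6.55
tool_pos: [457.9, 116.3, 23.5]
tool_rot: [0.001, -0.138, 0.99, 0.0]
wrist_force: [0.5, -0.2, -0.2]
width: -0.1
```

Call:
step_arm --hand '[-1, -1, -1, -1, -1]' --pt "0 0 -0.02" --pt "0 0 -0.05" --pt "0 0 -0.08" --pt "0 0 -0.11" --pt "0 0 -0.13" --twist '[0, 0, 0, 0, 0]'

```text
time: 6.97
tool_pos: [458.7, 116.4, 156.6]
tool_rot: [0.002, -0.138, 0.99, 0.001]
wrist_force: [0.9, 0.4, -0.4]
width: 0.1
```

```bash
python3 -c "
from fit import *
st()
s=imaging.snapshot('side')
cv2.imwrite('pics/s4.png',cv2.resize(s['img'][150:240,200:330],None,fx=6,fy=6,interpolation=cv2.INTER_CUBIC)[:600])
for q in((33,24.5,22),(33,-24.5,22),(40,26,17),(-96.5,17,36),(-119.5,17,36),(-119.5,24.5,22),(-96.5,24.5,22),(-88.5,0,36)): print(q,((proj(s,W(*q))-[200,150]+.5)*6).round())
"
```

```text
t 6.9667 press xyz -130.05 -0.13 156.58 tooly ang err 0.0012413488219882307 tilt [0.0042 0.0017] F press 1.0 0.16 -0.42
(33, 24.5, 22) [274. 349.]
(33, -24.5, 22) [322. 300.]
(40, 26, 17) [256. 360.]
(-96.5, 17, 36) [613. 367.]
(-119.5, 17, 36) [674. 378.]
(-119.5, 24.5, 22) [666. 421.]
(-96.5, 24.5, 22) [605. 410.]
(-88.5, 0, 36) [605. 345.]
```

View pics/s4.png

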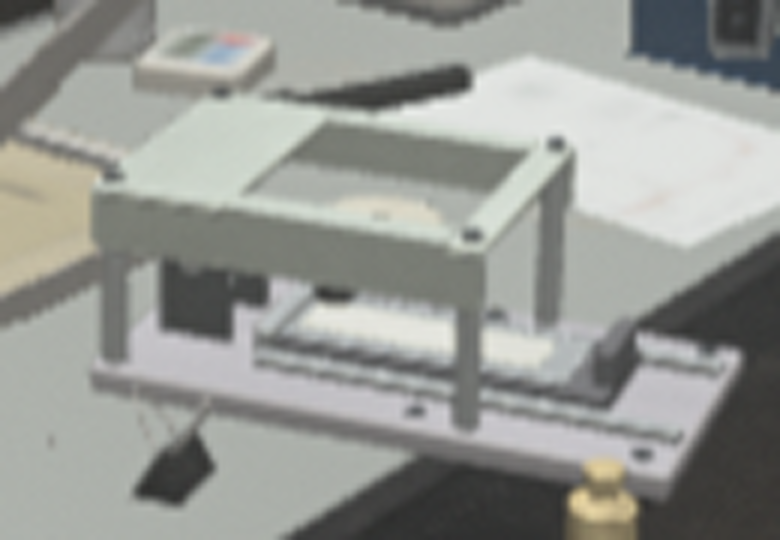

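```bash
python3 -c "
from fit import *
s=imaging.snapshot('top')
import cv2
s0={**s,'img':cv2.imread('pics/top0.png')}
L=[]
for q in(s0,s):
    a,_=rectify(q,22,-60,60,-40,40,4)
    for x in range(-60,60,10): cv2.line(a,((x+60)*4,0),((x+60)*4,6),(0,0,255),1); cv2.putText(a,str(x),((x+60)*4,16),0,.35,(0,0,255))
    L.append(a)
cv2.imwrite('pics/r22.png',cv2.resize(np.vstack(L)[:,:],None,fx=.93,fy=.93))
"
```

```text
(no output)
```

View pics/r22.png

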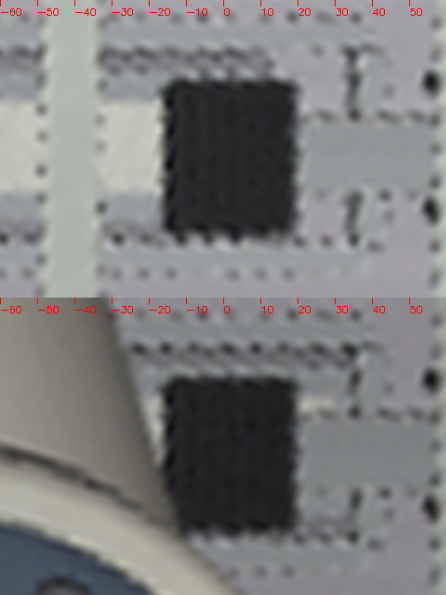

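Call:
step_arm --hand '[-1, -1, -1, -1, -1]' --pt "-0.03 0 0" --pt "-0.06 0 0" --pt "-0.09 0 0" --pt "-0.115 0 0" --pt "-0.123 0 0" --twist '[0, 0, 0, 0, 0]'

```text
time: 7.48
tool_pos: [578.3, 150.3, 151.6]
tool_rot: [-0.0, -0.138, 0.99, -0.0]
wrist_force: [0.4, -0.4, 0.1]
width: -0.2
```

Call:
step_arm --hand '[-1, -1, -1, -1, -1]' --pt "0 0 0.015" --pt "0 0 0.03" --pt "0 0 0.045" --pt "0 0 0.055" --pt "0 0 0.055" --twist '[0, 0, 0, 0, 0]'

```text
time: 7.9
tool_pos: [574.3, 149.2, 95.5]
tool_rot: [-0.003, -0.138, 0.99, -0.0]
wrist_force: [-0.1, 0.2, 0.4]
width: -0.1
```

```bash
python3 -c "
from fit import *
st()
s=imaging.snapshot('side')
cv2.imwrite('pics/s5.png',cv2.resize(s['img'][110:230,180:340],None,fx=4.9,fy=4.9,interpolation=cv2.INTER_CUBIC)[:600])
"
```

```text
t 7.9 press xyz -9.94 -0.11 95.46 tooly ang err 0.0005002503000282044 tilt [-0.0048 -0.0017] F press -0.07 0.25 0.43
```

View pics/s5.png

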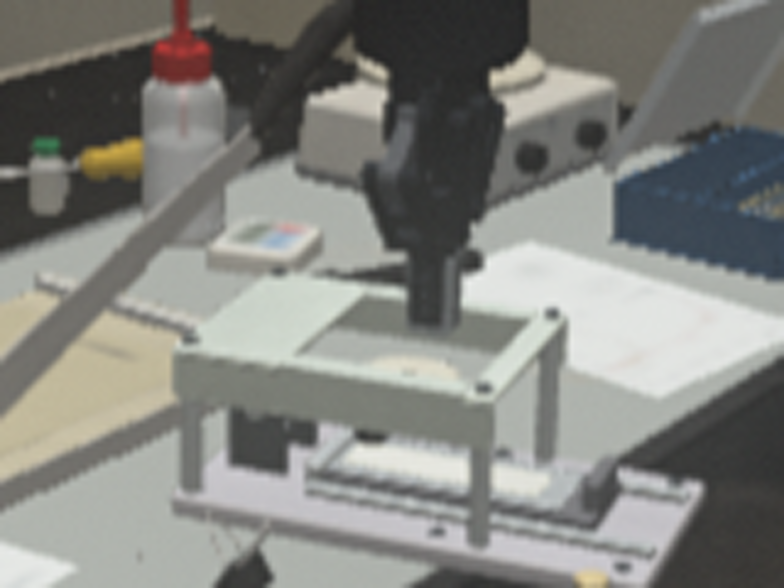

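Call:
step_arm --hand '[-1, -1, -1, -1, -1]' --pt "0 0 0" --pt "0 0 0.008" --pt "0 0 0.016" --pt "0 0 0.024" --pt "0 0 0.032" --twist '[0, 0, 0, 0, 0]'

```text
time: 8.37
tool_pos: [576.2, 149.8, 65.4]
tool_rot: [-0.0, -0.138, 0.99, 0.0]
wrist_force: [-0.7, 0.3, -0.3]
width: -0.3
```

Call:
step_arm --hand '[-1, -1, -1, -1, -1]' --pt "0 0 0" --pt "0 0 0.003" --pt "0 0 0.006" --pt "0 0 0.009" --pt "0 0 0.012" --twist '[0, 0, 0, 0, 0]'

```text
time: 8.78
tool_pos: [576.2, 149.7, 54.4]
tool_rot: [-0.0, -0.138, 0.99, -0.0]
wrist_force: [-2.7, -1.1, 3.0]
width: -0.1
```

```bash
python3 -c "
from fit import *
st()
s=imaging.snapshot('side')
cv2.imwrite('pics/s6.png',cv2.resize(s['img'][110:230,180:340],None,fx=4.9,fy=4.9,interpolation=cv2.INTER_CUBIC)[:600])
"
```

```text
t 8.7833 press xyz -7.99 -0.17 54.4 tooly ang err 0.0008334595267245337 tilt [-0.0002 -0.0002] F press -2.89 -0.33 2.97
```

View pics/s6.png

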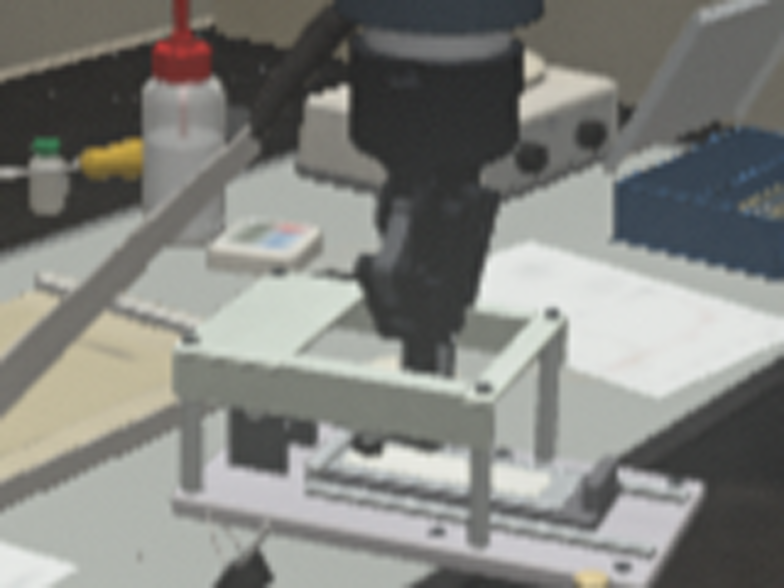

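Call:
step_arm --hand '[-1, -1, -1, -1, -1]' --pt "0 0 0.002" --pt "0 0 0.004" --pt "0 0 0.006" --pt "0 0 0.007" --pt "0 0 0.008" --twist '[0, 0, 0, 0, 0]'

```text
time: 9.25
tool_pos: [576.5, 149.7, 47.2]
tool_rot: [0.0, -0.138, 0.99, -0.0]
wrist_force: [-4.9, -0.3, 10.3]
width: -0.2
```

```bash
python3 -c "
from fit import *
st()
"
```

```text
t 9.25 press xyz -7.7 -0.22 47.21 tooly ang err 0.0010574211002973843 tilt [ 0.0006 -0.0001] F press -4.78 1.05 10.27
```

Call:
step_arm --hand '[-1, -1, -1, -1, -1]' --pt "0 0 0" --pt "0 0 0" --pt "0 0 0" --pt "0 0 0" --pt "0 0 0" --twist '[0, 0, 0, 0, 0]'

```text
time: 9.67
tool_pos: [576.4, 149.7, 47.4]
tool_rot: [0.0, -0.138, 0.99, -0.0]
wrist_force: [-5.1, -1.4, 10.1]
width: -0.1
```

```bash
python3 -c "
from fit import *
st(); print(r.get_state()['torque'])
s=imaging.snapshot('side')
cv2.imwrite('pics/s7.png',cv2.resize(s['img'][140:230,190:320],None,fx=6,fy=6,interpolation=cv2.INTER_CUBIC)[:600])
"
```

```text
t 9.6667 press xyz -7.71 -0.19 47.37 tooly ang err 0.0011163281143926618 tilt [ 0.0008 -0.0001] F press -5.24 0.04 10.11
[-0.31692885  1.6248098   0.0113471 ]
```

View pics/s7.png

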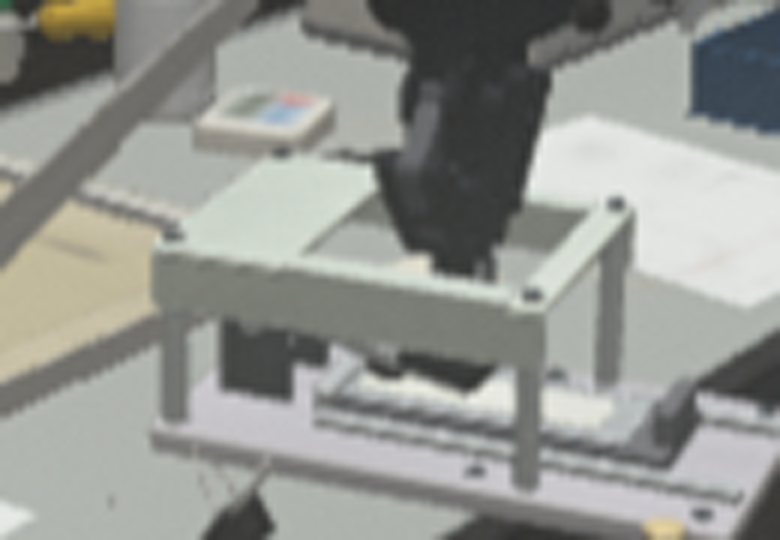

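Call:
step_arm --hand '[-1, -1, -1, -1, -1]' --pt "0 0 -0.004" --pt "0 0 -0.004" --pt "0 0 -0.004" --pt "0 0 -0.004" --pt "0 0 -0.004" --twist '[0, 0, 0, 0, 0]'

```text
time: 10.13
tool_pos: [576.4, 149.7, 50.9]
tool_rot: [0.0, -0.138, 0.99, -0.0]
wrist_force: [-3.5, -0.9, 6.0]
width: 0.1
```

```bash
python3 -c "
from fit import *
st(); print(r.get_state()['torque'])
"
```

```text
t 10.1333 press xyz -7.72 -0.21 50.91 tooly ang err 0.0008842623243916492 tilt [ 0.0005 -0.    ] F press -3.59 0.04 6.05
[-0.32733523  1.20969744 -0.05707889]
```

Call:
step_arm --hand '[-1, -1, -1, -1, -1]' --pt "0 0 -0.004" --pt "0 0 -0.008" --pt "0 0 -0.008" --pt "0 0 -0.008" --pt "0 0 -0.008" --twist '[0, 0, 0, 0, 0]'

```text
time: 10.55
tool_pos: [577.0, 150.0, 58.5]
tool_rot: [0.001, -0.138, 0.99, 0.0]
wrist_force: [0.5, -0.7, 1.7]
width: 0.0
```

```bash
python3 -c "
from fit import *
st(); print(r.get_state()['torque'])
"
```

```text
t 10.55 press xyz -7.12 -0.07 58.5 tooly ang err 0.0008667189240683104 tilt [0.0013 0.0005] F press 0.32 -0.8 1.67
[-0.19665739 -0.19773397  0.02822843]
```

Call:
step_arm --hand '[-1, -1, -1, -1, -1]' --pt "0 0 0.003" --pt "0 0 0.006" --pt "0 0 0.009" --pt "0 0 0.012" --pt "0 0 0.014" --twist '[0, 0, 0, 0, 0]'

```text
time: 10.97
tool_pos: [577.2, 149.9, 46.5]
tool_rot: [0.001, -0.139, 0.99, -0.0]
wrist_force: [-9.7, 0.1, 27.5]
width: 0.2
```

Call:
step_arm --hand '[-1, -1, -1, -1, -1]' --pt "0 0 0.001" --pt "0 0 0.002" --pt "0 0 0.002" --pt "0 0 0.002" --pt "0 0 0.002" --twist '[0, 0, 0, 0, 0]'

```text
time: 11.38
tool_pos: [577.2, 150.0, 46.4]
tool_rot: [0.002, -0.139, 0.99, -0.0]
wrist_force: [-10.3, -1.8, 27.0]
width: 0.3
```

```bash
python3 -c "
from fit import *
st(); print(r.get_state()['torque'])
s=imaging.snapshot('side')
cv2.imwrite('pics/s8.png',cv2.resize(s['img'][140:230,190:320],None,fx=6,fy=6,interpolation=cv2.INTER_CUBIC)[:600])
"
```

```text
t 11.3833 press xyz -6.89 -0.15 46.41 tooly ang err 0.0023266271074871003 tilt [0.0037 0.0003] F press -10.43 1.09 27.0
[-0.36400677  3.58677551 -0.01070163]
```

View pics/s8.png

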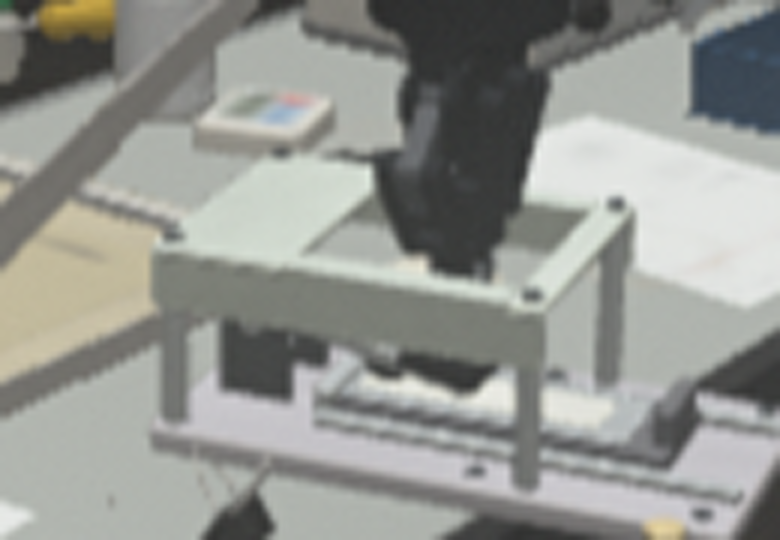

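```bash
python3 -c "
from fit import *
from scipy.optimize import fsolve
s=imaging.snapshot('side')
# s5: tip at -9.94,-.1,95.5
def sol(u,v,x): return fsolve(lambda q: proj(s,W(x,q[0],q[1]))-[u,v],[0,100])
for nm,(a,b) in dict(bulgeTopLeft=(363,170),bulgeBotLeft=(385,240),fingLeftTop=(410,250),tipLeft=(410,325),tipmid=(435,330),tipR=(458,322),rightKn=(500,110),rightKnLow=(465,230)).items():
    u,v=a/4.9+180-.5,b/4.9+110-.5
    print(nm,[ (x,(sol(u,v,x)-[0,95.5]).round(1).tolist()) for x in(-21,-10,1)])
s5=cv2.imread('pics/s5.png')
cv2.imwrite('pics/s5z.png',cv2.resize(s5[60:350,320:540],None,fx=2,fy=2,interpolation=cv2.INTER_CUBIC))
"
```

```text
bulgeTopLeft [(-21, [117.3, 109.1]), (-10, [89.2, 99.8]), (1, [61.1, 90.5])]
bulgeBotLeft [(-21, [91.8, 72.7]), (-10, [62.7, 62.0]), (1, [33.6, 51.4])]
fingLeftTop [(-21, [62.2, 59.1]), (-10, [32.0, 47.9]), (1, [1.8, 36.7])]
tipLeft [(-21, [59.8, 24.8]), (-10, [29.6, 12.4]), (1, [-0.7, -0.1])]
tipmid [(-21, [27.6, 11.1]), (-10, [-3.9, -1.9]), (1, [-35.3, -14.9])]
tipR [(-21, [-3.5, 3.9]), (-10, [-36.2, -9.4]), (1, [-68.8, -22.6])]
rightKn [(-21, [-52.8, 90.0]), (-10, [-87.3, 80.0]), (1, [-121.8, 70.0])]
rightKnLow [(-21, [-8.8, 46.0]), (-10, [-41.6, 34.3]), (1, [-74.5, 22.6])]
```

View pics/s5z.png

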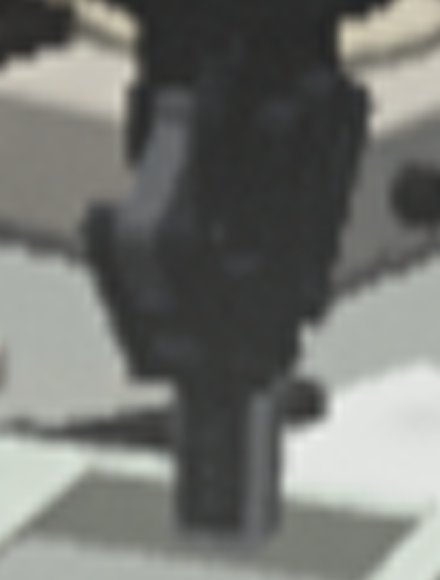

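```bash
python3 -c "
from fit import *
s=imaging.snapshot('side')
def L(x,y,z,th,hx=70,hz=45):
    # rotate so that -x side goes down
    dx,dz=x-hx,z-hz
    return W(hx+dx*np.cos(th)+dz*np.sin(-th)*1, y, hz+dx*np.sin(th)+dz*np.cos(th))
im=cv2.resize(s['img'][170:220,220:300],None,fx=9,fy=9,interpolation=cv2.INTER_CUBIC)
cv2.imwrite('pics/p0.png',im)
for th,col in((0.0,(255,255,0)),(.13,(0,255,0)),(.22,(0,0,255))):
    q=[(proj(s,L(x,y,z,th))-[220,170]+.5)*9 for x,y,z in((-21,20,49),(13,20,49),(13,-20,49),(-21,-20,49),(-21,20,49),(-21,20,55),(13,20,55),(13,20,49))]
    cv2.polylines(im,[np.array(q).astype(int)],False,col)
    f=[(proj(s,L(20+8*np.cos(a),8*np.sin(a),24+50*.22*2/3,th))-[220,170]+.5)*9 for a in np.linspace(0,6.28,20)]
    cv2.polylines(im,[np.array(f).astype(int)],False,col)
cv2.imwrite('pics/p1.png',im)
"
```

```text
(no output)
```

View pics/p0.png

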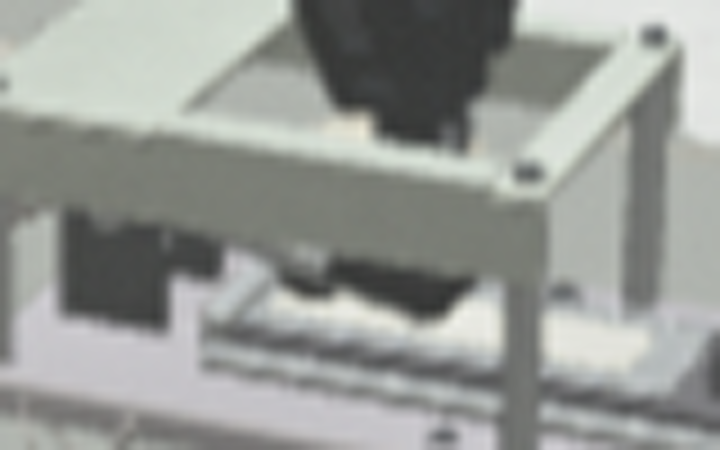

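View pics/p1.png

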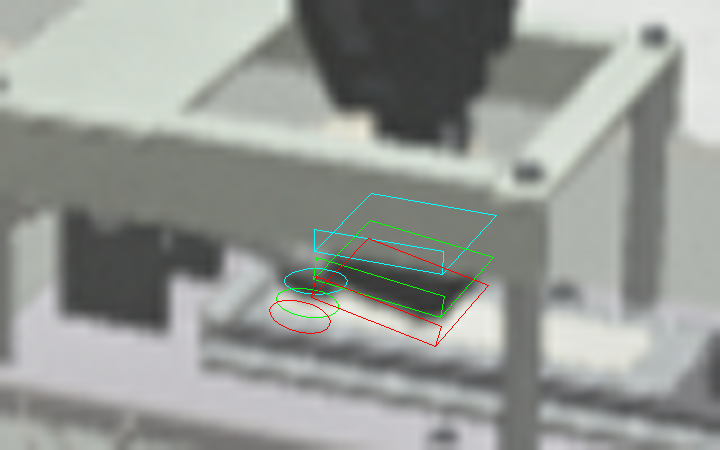

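```bash
python3 -c "
from fit import *
st()
s=imaging.snapshot('side'); s0={**s,'img':cv2.imread('pics/side0.png')}
g=cv2.resize(s0['img'],None,fx=4,fy=4,interpolation=cv2.INTER_CUBIC).astype(np.float32); g=cv2.GaussianBlur(g,(0,0),2.5)
G=np.max([np.hypot(cv2.Sobel(g[...,c_],-1,1,0),cv2.Sobel(g[...,c_],-1,0,1)) for c_ in range(3)],0); G=np.minimum(G,np.percentile(G,97)).astype(np.float32)
def seg(a,b): return np.array(a)+(np.array(b)-np.array(a))*np.linspace(.05,.95,60)[:,None]
sets={'guard':[((-56,56,85),(95,56,85)),((-56,-56,85),(-56,56,85)),((-56,56,60),(95,56,60)),((-42,-42,85),(42,-42,85)),((42,-42,85),(42,42,85))],'base':[((-127,56,12),(97,56,12)),((-127,56,0),(97,56,0)),((-127,-56,12),(-127,56,12)),((-127,-56,0),(-127,56,0))]}
for n,S in sets.items():
    M=np.vstack([seg(*e) for e in S]); uv0=np.array([proj(s,W(*m)) for m in M]); best=[]
    for du in np.arange(-4,4.1,.25):
        for dv in np.arange(-5,4.1,.25):
            uv=((uv0+[du,dv])*4+1.5).astype(np.float32)
            best.append((cv2.remap(G,uv[None,:,0].copy(),uv[None,:,1].copy(),1).mean(),du,dv))
    print(n,sorted(best)[-4:])
print(proj(s,W(-21,20,49)),proj(s,W(-21,20,44)))
"
```

```text
t 11.5333 press xyz -6.89 -0.19 46.42 tooly ang err 0.00225532284436869 tilt [0.0037 0.0003] F press -10.63 1.02 27.44
guard [(np.float32(59.644257), np.float64(1.0), np.float64(-2.25)), (np.float32(59.77715), np.float64(0.75), np.float64(-2.0)), (np.float32(59.939976), np.float64(0.5), np.float64(-2.0)), (np.float32(59.943092), np.float64(0.75), np.float64(-2.25))]
base [(np.float32(51.604305), np.float64(0.5), np.float64(-1.5)), (np.float32(51.77038), np.float64(0.75), np.float64(-2.0)), (np.float32(51.782494), np.float64(0.5), np.float64(-1.75)), (np.float32(52.068035), np.float64(0.75), np.float64(-1.75))]
[268.70352293 199.97881881] [268.63803091 202.03800487]
```

Call:
step_arm --hand '[-1, -1, -1, -1, -1]' --pt "0 0 -0.001" --pt "0 0 -0.001" --pt "0 0 -0.001" --pt "0 0 -0.001" --pt "0 0 -0.001" --twist '[0, 0, 0, 0, 0]'

```text
time: 12.0
tool_pos: [577.2, 150.0, 46.6]
tool_rot: [0.002, -0.139, 0.99, -0.0]
wrist_force: [-8.1, -1.1, 23.2]
width: 0.0
```

```bash
python3 -c "
from fit import *
st()
s=imaging.snapshot('side');t=imaging.snapshot('top'); st()
im=cv2.resize(s['img'][130:290,180:380],None,fx=3.7,fy=3.7,interpolation=cv2.INTER_CUBIC)[:590]
cv2.imwrite('pics/s9.png',im)
cv2.imwrite('pics/t9.png',cv2.resize(t['img'][100:290,160:370],None,fx=3.1,fy=3.1,interpolation=cv2.INTER_CUBIC)[:590])
for k in('brass_weight','binder_clip','film_spool'):
  for S in(s,t):
    print(k,nets.recognise(k,S)[:1])
"
```

```text
t 12.0 press xyz -6.95 -0.16 46.56 tooly ang err 0.0020080355494531688 tilt [0.0032 0.0003] F press -8.09 1.16 23.22
t 12.1 press xyz -6.95 -0.16 46.59 tooly ang err 0.002031937192388922 tilt [0.0032 0.0003] F press -8.27 1.16 22.83
brass_weight [{'uv': [284.3, 210.8], 'conf': 0.66}]
brass_weight [{'uv': [233.9, 250.2], 'conf': 0.58}]
binder_clip []
binder_clip []
film_spool []
film_spool []
```

View pics/s9.png

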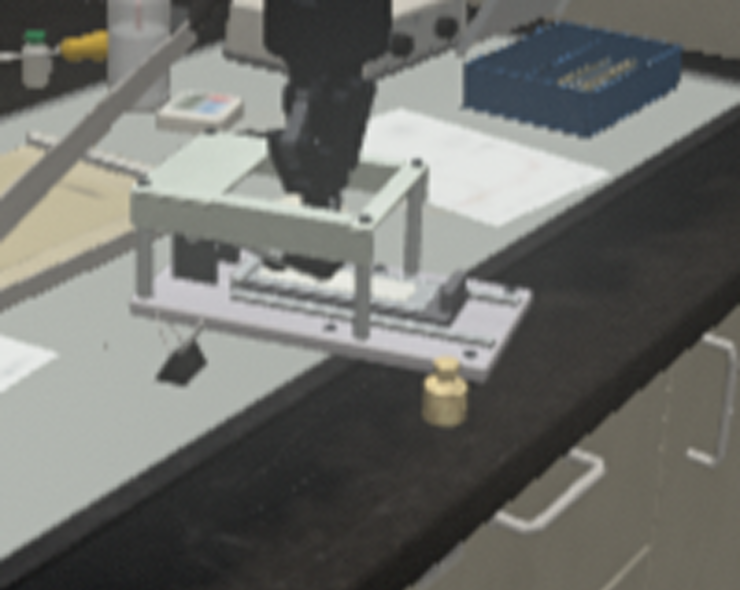

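View pics/t9.png

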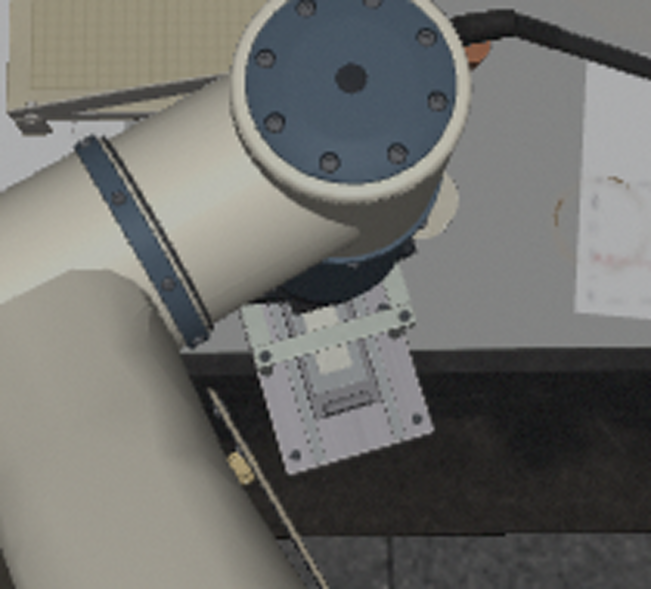

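```bash
python3 -c "
from fit import *
s=imaging.snapshot('top')
K=np.array(s['intrinsics']);R=np.array(s['R']);t=np.array(s['t'])
v,u=np.mgrid[205:255,240:305]; d=s['range_z'][205:255,240:305]
Pw=((np.stack([u,v,np.ones_like(u)],-1)@np.linalg.inv(K).T)*d[...,None]-t)@R
dx=Pw[...,0]-p[0];dy=Pw[...,1]-p[1]; px=c*dx+si*dy;py=-si*dx+c*dy;z=Pw[...,2]-7.3
m=(abs(py)<14)
for b in range(-110,-74,2):
    k=m&(px>=b)&(px<b+2)
    if k.sum(): print(b,k.sum(),np.median(z[k]).round(1))
a,_=rectify(s,36,-140,-40,-40,40,7)
for x in range(-140,-40,10): cv2.line(a,((x+140)*7,0),((x+140)*7,8),(0,0,255),1); cv2.putText(a,str(x),((x+140)*7,20),0,.4,(0,0,255))
cv2.imwrite('pics/rectend.png',a); st()
"
```

```text
-110 10 12.4
-108 11 12.6
-106 12 12.1
-104 11 11.2
-102 11 12.8
-100 12 12.1
-98 19 13.6
-96 14 36.2
-94 13 35.9
-92 10 35.9
-90 11 35.5
-88 5 20.7
-86 12 20.9
-84 11 21.4
-82 10 21.2
-80 13 21.5
-78 10 21.1
-76 12 22.1
t 12.45 press xyz -6.97 -0.17 46.56 tooly ang err 0.0020069712111208116 tilt [0.0032 0.0002] F press -7.32 1.16 22.62
```

View pics/rectend.png

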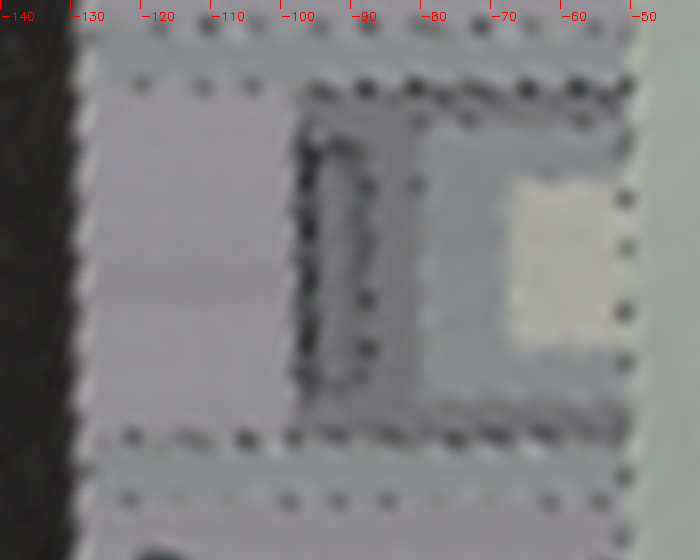

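```bash
python3 -c "
from cell import ticket
print(ticket.close_job())"
```

```text
the job is handed in; nothing more can be done
None
```

I pushed the carrier home against the end stop. Then I went down through the guard window with shut fingers, pressed the pad to its end stop, and handed in at 12.5 s while still holding it with about 23 N.

**Carrier:**
- It stopped hard at about 20 N after roughly 23 mm of travel, within the expected 20–40 mm.
- The last top image puts the tab face at press x ≈ -96 mm. That makes the carrier's front about +34 mm, where I see the stop face (33–35 mm), and it did not move during pressing.

**Lever:**
- It gave way springily up to about 10 N, then went stiff: easing the command up 1 mm dropped the force by 4 N but moved the tip only 0.15 mm. I take that as the end stop, with the plunger on the sample.

**Guard and bystanders:**
- No sideways force suggested touching the guard, and the images showed the fingers clear of it. That is inferred from pictures and forces, not measured directly.
- The brass weight and binder clip look unmoved. The film spool is mostly hidden by the arm; the part that shows looks in place.
- In the last check the detector found only the brass weight. It found neither the clip nor the spool, so I judged those two by eye.

**Checks that disagreed:**
- **Height:** the pad was met about 5 mm higher than the given heights imply. The camera depth read about 7 mm high, and the side camera was about 2 px off. I relied on contact forces for the final press.
- **Lever angle:** the side image alone suggested about 0.19 rad instead of 0.22, within its blur. Full travel therefore rests on the hard stop I felt.

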